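# Unclamp a worn toy wheel and weigh it

## Task

The wear run is over: take the toy wheel off the tester and lay it flat and wholly on the pan of the balance. It is held by the black knob, which has a left-hand thread, so loosen it by turning it clockwise until its foot stands clear of the slotted washer's recess, then draw the washer out sideways by its pin, put it down in the parts tray, and lift the wheel off over the knob. Do not force anything: no tugging at the washer while it is still held, no bending, pulling or leaning on the knob, whose slender screw gives way, no driving it hard against its stop, no hard push on the balance; leave the other things on the desk where they are.

Things in the scene. Friction and masses are not known exactly. Their poses are not given: they have to be found in the camera images.
- tester: Tyre-wear tester, a fixed grey box 290 x 220 mm, deck 60 mm above the desk. Origin on the desk right under the vertical spindle axis; x towards its parked abrasive drum and load arm (140 mm behind the spindle, 122 mm high), z up. Its front (-x) edge is 110 mm from the spindle.
- seat (a point): Centre of the spindle's sprung flange (52 mm across, 66 to 69 mm above the desk) on which the wheel lies; its spring (10 N with the knob right down) lifts wheel and washer against the knob's foot and follows the knob up for 2.5 mm. A boss 28 mm across, its top at 76 mm, stands inside the wheel's bore, and above it a screw 11 mm thick on which the knob runs.
- screw: The slender screw on which the knob runs, 11 mm thick, ending at 116 mm. Origin and x axis rest on the tester's. It is sprung: gives 1 mm per 8 N in any direction and twists 0.1 rad per 0.25 N m. Strain beyond 1.5 mm or 0.65 N m harms it: a gripper that holds the knob must be centred on it, rise with it as it turns, and stop when it feels the stop.
- knob_top (a point): Centre of the top of the knob, a black fluted cylinder 24 mm across, 24 mm high. Lowest: 123.5 mm above the desk; at the start 0 to 1.05 rad up from there, not known exactly. Left-hand thread: clockwise from above loosens and lifts it, 12 mm a turn. It does not come off: a stop ends its way at 3.0 rad (5.7 mm up). It turns stiffly (0.4 N m) and stays where it is left.
- foot_low (a point): Centre of the underside of the steel foot under the knob, 23 mm across, 4 mm thick, 28.5 mm below the knob's top. It rises with the knob but does not turn. At the start it is pressed into the washer's recess. With the knob 4.5 mm (2.36 rad) above its lowest place it is just clear of the recess; 5 mm up, or at the stop, it is safely clear.
- washer: Slotted steel washer, 47 mm across, 5 mm thick, 90 g, on the wheel (underside 90 to 93 mm up), round the screw, under the foot. Origin: centre of its seat, underside; +x along its tongue (15 mm wide, 4 thick, to 76 mm) to the pin; the 14 mm slot opens to -x. A rim 2 mm high on its top makes the foot's recess. It slides off along +x: after 40 mm it is clear of the knob and may be lifted.
- washer_pin (a point): Centre of the top of the washer's pull pin: upright, 12 mm thick, 26 mm high above the tongue, 60 mm from the washer's origin; its top is 30 mm above the washer's underside.
- wheel: The toy wheel: black tyre, white hub, 60 mm across, 24 mm thick, bore 30 mm, about 70 g, lying flat. Origin at the centre of its underside, z up. It sits on the tester's flange around the boss (1 mm play) and lifts straight up over the knob (24 mm across, its top then about 129 mm above the desk).
- balance: The balance, a white box 250 x 200 mm, fixed; origin on the desk right under the pan's centre, front to -x.
- pan (a point): Centre of the upper face of the balance's round steel pan, 136 mm across, 76 mm above the desk; it gives 1 mm per 6 N.
- tray: The parts tray, an open aluminium tray 140 mm (its x) by 180 mm (its y), 28 mm high, walls and floor 3 mm; fixed. Origin on the desk under its centre.
- tray_in (a point): Centre of the tray's inner floor, 3 mm above the desk.
- spare_wheel: Not part of the job: a larger toy wheel (80 mm across, 30 mm thick) lying flat on the desk.
- jar: Not part of the job: a small clear jar, 52 mm across, 60 mm tall.
- mouse: Not part of the job: a black computer mouse.
- cutter: Not part of the job: a yellow and black cutter knife, 130 mm long.
- stapler: Not part of the job: a grey stapler, 150 mm long.
- driver: Not part of the job: a screwdriver with a black handle, 170 mm long.
Mind the look-alikes: they are no part of the job. What is shaped like the washer but green, purple or yellow is not meant.

How it is judged:
By the outcome, as a careful person would: the job done as asked, in the order asked, and still so for the second after the job is handed in, with the robot touching nothing.
It also fails if it takes over 72 s, if anything falls off the work surface, if the arm or the gripper's body presses on something with over 40 N, if the wrist force passes 120 N, or if a joint passes its speed limit or range.

## Robot

A 6-joint arm with a two-finger parallel gripper is mounted at the origin on the work surface. World frame = base frame: x ahead of the robot, y to its left, z up, the work surface at z = 0. Lengths are in mm, angles in rad, forces in N, time in s.
With the tool pointing down it reaches from about 300 to 875 mm from the base axis. Payload 6.4 kg.
Tool frame: the origin (TCP) lies at the centre of the arm's flange, where the gripper is bolted on; the fingertips stand 166 mm ahead of it and the grasp point (between the pads) lies 147 mm ahead of it; z points along the fingers, y is the line along which they close (so a half turn about z gives the same grasp; the last joint's range is limited). The gripper opens to 88 mm and grips with 3 to 60 N. Pads are 18 mm wide; open, the fingers measure 123 mm over their backs; the gripper's body (75 mm by 187 mm) begins 45 mm behind the grasp point.
Start: joints at [-1.408, 0.181, 1.607, -0, 1.354, -0.206], TCP at [207.302, -536.347, 404.714] pointing down, gripper open.
Joint ranges: [-2.99, 2.99], [-0.89, 2.07], [0.3, 2.58], [-1.14, 4.28], [0, 2.63], [-3.12, 3.12]. Speed limits (rad/s): [2.57, 2.57, 3.01, 3.14, 3.14, 3.14].

## Interface

Orientations are given as a rotation vector (axis times angle).
In Python, from plant import * gives the robot as it stands.
- The arm moves only by the tool play_rows, never from a script. Its argument "steps" is a list of rows, each a list of 7 numbers: the turn, a rotation vector about the world's x, y, z normalised to -1 to 1, where 1 is 360 degrees, then the shift along the world's x, y, z normalised to -1 to 1, where 1 is 0.1 m, then the closure in counts, from 0 (fully open) to 255 (shut). A call has 1 to 10 rows; each row is the pose to reach, as a shift and turn from the pose commanded when the call began, turning the shorter way round; what a row does not reach only later rows make up. A row lasts 1/8 s, in which the tool goes at most 62.5 mm and 10.7 degrees, less where a joint would pass 70% of its speed; a pose out of reach is approached as far as the arm can. A call with a number of a shift or a turn outside -1 to 1 is refused whole. A call with a gripper value outside its range is refused whole. The fingers move at their own pace and stop on an object; the grip force is fixed at half the most. Time passes only in rows, so rows that repeat a pose let the fingers close. It gives the time, the measured TCP pose, the force, the opening and the grip force at its end, in the units of the state.
- sense(): the state, without advancing time (a new reading comes with each control period).
- capture(name): name is "scene" or "top" or "wrist"; returns (picture, depth): 400x640x3 uint8, red, green, blue; 400x640 float32, mm along the optical axis (not along the pixel's ray), 0 where there is no reading.
- camera_info(name): a dict with "fx", "fy", "cx", "cy" (pixels), "dist" ([k1, k2, p1, p2, k3] as OpenCV has them; the pictures are not rectified), "R" (3x3) and "t" (3): a world point X has camera coordinates R X + t; the wrist camera has in their place "T_tool_cam" (4x4, takes a point from camera to tool coordinates, whose origin is the TCP and whose axes are the flange's). Camera axes: x right, y down, z forward; pixel columns grow to the right and rows downward; lengths in mm; the calibration is good to about 2 mm. A picture is of the moment at which its call begins: read the wrist's pose just before it. camera_info takes no time and is no camera call.
- sign_off(): hands the job in; it is judged then, once.
Trained networks look in the newest picture that a camera, given by its name, has taken for a name from the list of things; names that differ only in an ending like _2 or _b are one class to them, and where a whole thing is asked for, a point or a joint stands for the part that bears it (a point fixed in the world has none). Each returns a list of dicts, best first, with "confidence" (0 to 1); they miss things now and then, are a little off and sometimes report something else, mostly with a low value. They report only what shows in the picture. A call takes as long as a camera call. They do not tell look-alikes from the thing itself.
- search_frame(label, camera): "xyz" ([x, y, z] in mm, in world coordinates, good to about 4 mm: the middle of the surface that is visible of it).
- regions_of(label, camera): "region" (400x640 bool, what is visible of it).
The state is a dict: "time_s": time; "q": joint angles; "qvel": joint speeds; "tau": joint torques, N m; "tcp_pos": TCP position; "ee_rot": TCP orientation; "contact_force": force on the tool from outside, world axes, zero at the start; "torque": the same for the moment, N m; "grip_width": opening from 0.0 (shut) to 1.0 (fully open); "grip_force": force on a finger pad.
Only numpy, scipy, OpenCV 4.12 (cv2) and the standard library are available. Lean on these libraries where they do the work, as an engineer would, in place of code of your own. Each camera call takes 0.05 s, during which the arm holds its last target. There are 200 camera calls.

## Working session

There is one attempt and no reset: what is moved stays moved. The work goes in short steps, Python scripts to look and compute and a tool call to move; the robot and the scene stay as the last step left them, time stands still between calls to the robot, and variables do not carry over. Pictures are saved under pics/ and viewed, at most 10 in all, crops included, and the job is handed in when it is done.

Besides the shell and the picture viewer there is one more tool, called by a JSON object that holds its "api" and its "payload". play_rows: Moves the arm, as the interface text tells. Its arguments: {"type":"object","properties":{"steps":{"type":"array"}},"required":["steps"]}

```bash
mkdir -p pics; ls; cat > h.py <<'E'
from plant import *
import numpy as np, cv2
from scipy.spatial.transform import Rotation as Rn
def save(n,p): cv2.imwrite('pics/'+n,p[:,:,::-1])
def world(cam,uv,depth=None,z=None,s=None):
    """pixels -> world, by depth (mm along the axis) or by a known world height z"""
    c=camera_info(cam); K=np.array([[c['fx'],0,c['cx']],[0,c['fy'],c['cy']],[0,0,1.]])
    uv=np.atleast_2d(np.array(uv,float)); n=cv2.undistortPoints(uv[:,None],K,np.array(c['dist'],float))[:,0]
    r=np.c_[n,np.ones(len(n))]
    if cam=='wrist':
        T=np.array(c['T_tool_cam']); s=s or sense(); A=Rn.from_rotvec(s['ee_rot']).as_matrix()
        Rw=A@T[:3,:3]; o=A@T[:3,3]+np.array(s['tcp_pos'])
    else:
        R=np.array(c['R']); Rw=R.T; o=-R.T@np.array(c['t'])
    d=r@Rw.T
    k=(z-o[2])/d[:,2] if z is not None else np.asarray(depth)
    return o+d*np.reshape(k,(-1,1))
E
python3 - <<'E'
from h import *
for n in ('scene','top'):
    p,d=capture(n); save(n+'1.png',p); np.save(n+'1.npy',d)
s=sense(); print({k:np.round(v,3) for k,v in s.items()})
for l in ('tester','knob_top','washer','washer_pin','wheel','balance','pan','tray','tray_in','spare_wheel','jar'):
    for c in ('top','scene'):
        print(l,c,[(np.round(x['xyz']),round(x['confidence'],2)) for x in search_frame(l,c)[:4]])
E
```

```text
pics
{'time_s': np.float64(0.1), 'q': array([-1.408,  0.181,  1.608, -0.   ,  1.354, -0.206]), 'qvel': array([-0.   , -0.001, -0.001,  0.   ,  0.001, -0.   ]), 'tau': array([ 0.0000e+00, -4.3482e+01, -3.4270e+01,  7.0000e-02,  3.4000e-02,
       -0.0000e+00]), 'tcp_pos': array([ 207.259, -536.105,  403.901]), 'ee_rot': array([-3.087, -0.576, -0.   ]), 'contact_force': array([ 0.704,  0.033, -0.829]), 'torque': array([-0.03 ,  0.028,  0.017]), 'grip_force': np.float64(0.0), 'grip_width': np.float64(1.003)}
tester top [(array([549., -86.,  62.]), 0.77), (array([498., -94.,  94.]), 0.24)]
tester scene [(array([578., -65.,  60.]), 0.87)]
knob_top top [(array([511., -74., 123.]), 0.55)]
knob_top scene [(array([517., -72., 125.]), 0.61)]
washer top [(array([845.,  57.,   3.]), 0.72), (array([811., 209.,   5.]), 0.67), (array([810., -77.,   1.]), 0.52), (array([497., -93.,  95.]), 0.47)]
washer scene [(array([495., -98., 100.]), 0.71), (array([812., 206.,   4.]), 0.71), (array([813., -76.,  -0.]), 0.66), (array([840.,  59.,   6.]), 0.6)]
washer_pin top [(array([497., -94.,  94.]), 0.64), (a
[... 365 characters left out ...]
ce top [(array([506., 297.,  64.]), 0.62)]
balance scene [(array([540., 303.,  68.]), 0.84)]
pan top [(array([513., 302.,  79.]), 0.74)]
pan scene [(array([516., 307.,  78.]), 0.63), (array([510., -73., 124.]), 0.19)]
tray top [(array([ 493., -351.,    4.]), 0.95), (array([ 430., -551.,   24.]), 0.27)]
tray scene [(array([ 484., -349.,    5.]), 0.88)]
tray_in top [(array([ 492., -352.,    4.]), 0.72)]
tray_in scene [(array([ 490., -348.,    4.]), 0.8), (array([ 630., -486.,   44.]), 0.66)]
spare_wheel top []
spare_wheel scene [(array([ 680., -374.,   34.]), 0.61)]
jar top [(array([ 617., -484.,   62.]), 0.7), (array([497., -93.,  95.]), 0.15)]
jar scene [(array([ 628., -484.,   45.]), 0.53)]
```

View pics/top1.png

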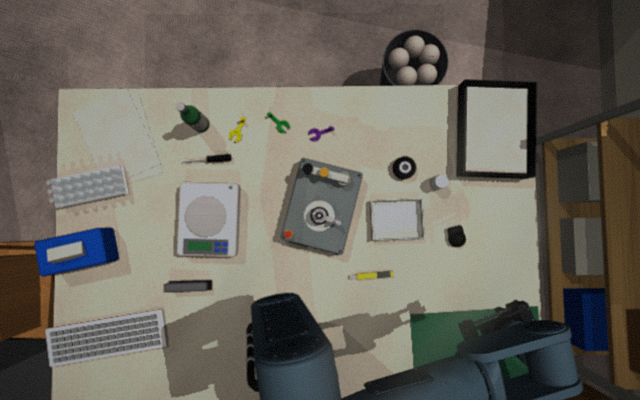

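View pics/scene1.png

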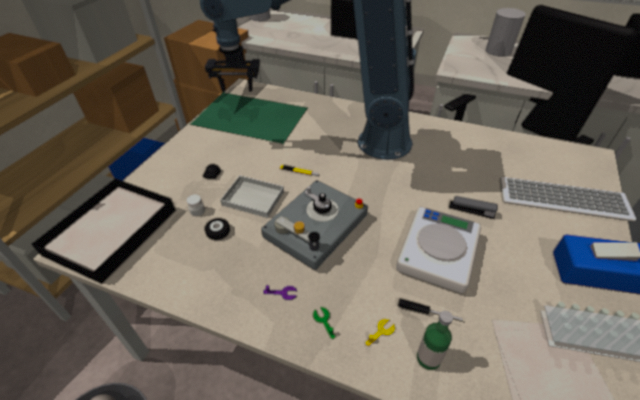

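```bash
python3 - <<'E'
from h import *
c=camera_info('wrist'); print(np.round(c['T_tool_cam'],3),c['fx'],c['cx'],c['cy'])
for n in ('scene','top'):
    c=camera_info(n); R=np.array(c['R']); print(n,np.round(-R.T@np.array(c['t'])),np.round(R,2).tolist(),c['fx'])
E
```

```text
[[-0.0000e+00 -9.4900e-01 -3.1600e-01  8.2960e+01]
 [ 1.0000e+00  0.0000e+00 -1.0000e-03 -7.7400e-01]
 [ 1.0000e-03 -3.1600e-01  9.4900e-01  2.1505e+01]
 [ 0.0000e+00  0.0000e+00  0.0000e+00  1.0000e+00]] 324.2263264373167 317.83120208303467 205.55968076884633
scene [1332.  257.  968.] [[-0.38, 0.93, -0.01], [0.66, 0.26, -0.71], [-0.65, -0.28, -0.71]] 391.7597123538028
top [ 487.  -73. 1317.] [[-0.01, -1.0, 0.01], [-1.0, 0.01, -0.05], [0.05, -0.01, -1.0]] 370.82922413263947
```

The top view shows the tester at about (322,205), with the knob at (318,215). The mounted washer's tongue and pin point to about (338,222). The balance is at (207,218) and the tray at (396,220).

Things shaped like the washer: yellow (238,129), green (278,122) and purple (320,133), all lying on the desk, and the steel one on the tester at (318,215). Only the steel one is meant, as it is uncoloured and sits under the knob. I'll confirm that in a wrist close-up on the way.

{"api": "play_rows", "payload": {"steps": [[0,0,0.027,0.2,0.31,-0.01,120],[0,0,0.054,0.4,0.62,-0.02,120],[0,0,0.08,0.61,0.926,-0.03,120]]}}

```text
time_s: 1.58
tcp_pos: [268.7, -442.8, 401.7]
ee_rot: [2.845, 1.333, 0.0]
contact_force: [0.7, 0.5, -0.2]
grip_width: 0.684
grip_force: 0.0
```

{"api": "play_rows", "payload": {"steps": [[0,0,0.027,0.2,0.31,-0.01,120],[0,0,0.054,0.4,0.62,-0.02,120],[0,0,0.08,0.61,0.926,-0.03,120]]}}

```text
time_s: 1.95
tcp_pos: [329.8, -350.1, 398.8]
ee_rot: [2.423, 1.999, -0.0]
contact_force: [0.6, 0.5, -0.0]
grip_width: 0.53
grip_force: 0.0
```

{"api": "play_rows", "payload": {"steps": [[0,0,0.027,0.2,0.31,-0.01,120],[0,0,0.054,0.4,0.62,-0.02,120],[0,0,0.08,0.61,0.926,-0.03,120]]}}

```text
time_s: 2.33
tcp_pos: [390.8, -257.5, 395.9]
ee_rot: [1.85, 2.538, -0.0]
contact_force: [0.9, -0.1, -0.3]
grip_width: 0.526
grip_force: 0.0
```

{"api": "play_rows", "payload": {"steps": [[0,0,0.027,0.2,0.31,-0.01,120],[0,0,0.054,0.4,0.62,-0.02,120],[0,0,0.08,0.61,0.926,-0.03,120]]}}

```text
time_s: 2.7
tcp_pos: [451.8, -164.9, 392.9]
ee_rot: [1.16, 2.919, -0.0]
contact_force: [0.6, 0.3, -0.2]
grip_width: 0.528
grip_force: 0.0
```

{"api": "play_rows", "payload": {"steps": [[0,0,0.027,0.2,0.31,-0.01,120],[0,0,0.054,0.4,0.62,-0.02,120],[0,0,0.08,0.61,0.926,-0.03,120],[0,0,0.08,0.61,0.926,-0.03,120]]}}

```text
time_s: 3.2
tcp_pos: [513.0, -71.7, 389.6]
ee_rot: [0.401, 3.116, 0.0]
contact_force: [0.0, -0.0, -0.2]
grip_width: 0.532
grip_force: 0.0
```

```bash
python3 - <<'E'
from h import *
s=sense(); p,d=capture('wrist'); np.save('w1.npy',d); save('w1raw.png',p)
save('w1.png',p)
print({k:np.round(s[k],3) for k in('time_s','q','tcp_pos','ee_rot','contact_force','torque','grip_width')})
for l in ('knob_top','washer','washer_pin','wheel'):
    print(l,[(np.round(x['xyz'],1),round(x['confidence'],2)) for x in search_frame(l,'wrist')[:4]])
    r=regions_of(l,'wrist')
    if r:
        m=r[0]['region']&(d>0); v,u=np.nonzero(m); X=world('wrist',np.c_[u,v],d[m],s=s)
        zt=np.percentile(X[:,2],98); t=X[X[:,2]>zt-3]
        (cx,cy),rad=cv2.minEnclosingCircle(t[:,:2].astype(np.float32)); print('  px',u.mean().round(),v.mean().round(),'ztop',zt.round(1),'med top',np.median(t,0).round(1),'circ',round(cx,1),round(cy,1),round(rad,1))
E
```

```text
{'time_s': np.float64(3.2), 'q': array([-0.368,  0.067,  1.765,  0.   ,  1.31 , -1.683]), 'tcp_pos': array([512.987, -71.68 , 389.628]), 'ee_rot': array([0.401, 3.116, 0.   ]), 'contact_force': array([ 0.043, -0.018, -0.18 ]), 'torque': array([ 0.049, -0.125,  0.018]), 'grip_width': np.float64(0.532)}
knob_top [(array([507.3, -67.7, 125.7]), 0.91)]
  px 311.0 197.0 ztop 125.7 med top [506.2 -74.3 123.9] circ 506.1 -73.8 10.8
washer [(array([490.9, -95.2, 100.6]), 0.89), (array([809.5, -91.4,   6. ]), 0.58), (array([791.7, 211. ,   4. ]), 0.55)]
  px 283.0 184.0 ztop 120.4 med top [ 484.5 -129.   119.9] circ 496.7 -99.3 38.1
washer_pin [(array([807.7, -86. ,   5.7]), 0.94), (array([494.6, -95.1,  94.2]), 0.78), (array([789.4, 207. ,   7. ]), 0.62)]
  px 562.0 313.0 ztop 12.8 med top [848.5 187.8  14.6] circ 680.8 99.5 191.9
wheel [(array([497.5, -63.1,  89. ]), 0.68)]
  px 317.0 181.0 ztop 91.3 med top [508.1 -61.3  89.9] circ 506.3 -74.7 28.7
```

View pics/w1.png

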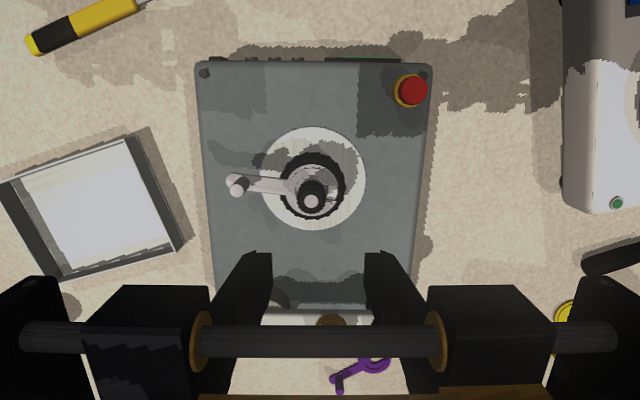

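The wrist picture shows the black knob with its grey cap at (311,200). The steel washer is under it, with its tongue and pin at (237,185). The purple look-alike lies on the desk at (360,375). The pin measures 59 mm from the knob at z = 120, which fits the mounted washer. I'll come down to just above the knob and check the centring.

{"api": "play_rows", "payload": {"steps": [[0,0,0,-0.068,-0.025,-0.45,120],[0,0,0,-0.068,-0.025,-0.85,120],[0,0,0,-0.068,-0.025,-0.87,120],[0,0,0,-0.068,-0.025,-0.87,120]]}}

```text
time_s: 4.15
tcp_pos: [506.0, -76.2, 303.9]
ee_rot: [0.407, 3.114, -0.0]
contact_force: [0.7, -0.4, 0.5]
grip_width: 0.531
grip_force: 0.0
```

```bash
python3 - <<'E'
from h import *
s=sense(); p,d=capture('wrist'); np.save('w2.npy',d); save('w2.png',p)
print({k:np.round(s[k],3) for k in('time_s','q','tcp_pos','ee_rot','contact_force','torque','grip_width')})
for l in ('knob_top','washer','wheel'):
    r=regions_of(l,'wrist')
    if r:
        m=r[0]['region']&(d>0); v,u=np.nonzero(m); X=world('wrist',np.c_[u,v],d[m],s=s)
        zt=np.percentile(X[:,2],98); t=X[X[:,2]>zt-3]
        (cx,cy),rad=cv2.minEnclosingCircle(t[:,:2].astype(np.float32)); print(l,r[0]['confidence'],u.mean().round(),v.mean().round(),'ztop',zt.round(1),'med top',np.median(t,0).round(1),'circ',round(cx,1),round(cy,1),round(rad,1))
# depths across the row of the fingertips
for v in (200,230,260,290): print(v,d[v,180:460:12].round().astype(int).tolist())
E
```

```text
{'time_s': np.float64(4.15), 'q': array([-0.382,  0.158,  1.853,  0.   ,  1.129, -1.693]), 'tcp_pos': array([506.024, -76.22 , 303.896]), 'ee_rot': array([ 0.407,  3.114, -0.   ]), 'contact_force': array([ 0.654, -0.412,  0.533]), 'torque': array([-0.032, -0.161, -0.   ]), 'grip_width': np.float64(0.531)}
knob_top 0.74 319.0 249.0 ztop 125.5 med top [505.7 -74.3 123.8] circ 506.1 -74.5 11.6
washer 0.81 275.0 226.0 ztop 120.3 med top [ 484.2 -129.3  119.9] circ 484.9 -129.8 6.3
wheel 0.64 326.0 211.0 ztop 91.2 med top [495.7 -59.4  89.9] circ 505.6 -73.8 29.2
200 [235, 235, 234, 235, 233, 234, 232, 233, 232, 205, 202, 199, 199, 202, 203, 233, 233, 234, 236, 234, 233, 233, 234, 235]
230 [244, 242, 203, 181, 191, 203, 203, 203, 204, 201, 203, 186, 185, 225, 208, 208, 242, 241, 242, 243, 242, 242, 241, 243]
260 [317, 251, 249, 250, 250, 151, 150, 154, 249, 248, 180, 175, 176, 177, 217, 248, 155, 151, 152, 251, 251, 250, 250, 316]
290 [86, 87, 87, 259, 128, 130, 131, 142, 259, 258, 260, 259, 259, 258, 258, 259, 143, 132, 130, 127, 258, 86, 85, 85]
```

View pics/w2.png

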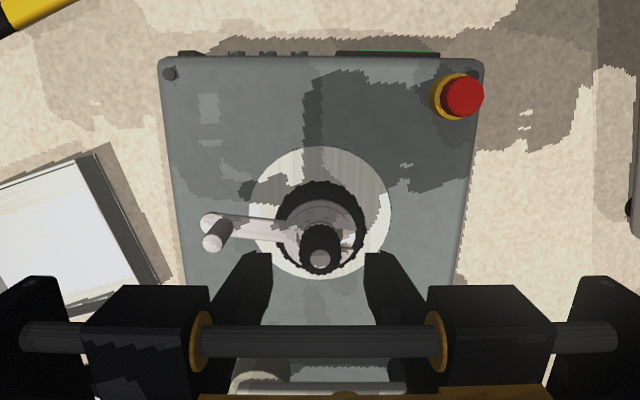

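The knob cap is at (319,258), midway between the fingertips at (272,253) and (365,253). In the tool frame it comes out at about (0.5, 0) mm, so it is centred. Next I'll go down and close part way, to feel the centring gently.

{"api": "play_rows", "payload": {"steps": [[0,0,0,0,0,-0.2,120],[0,0,0,0,0,-0.35,120],[0,0,0,0,0,-0.37,120],[0,0,0,0,0,-0.37,165],[0,0,0,0,0,-0.37,172],[0,0,0,0,0,-0.37,172]]}}

```text
time_s: 5.1
tcp_pos: [505.7, -75.9, 266.2]
ee_rot: [0.406, 3.114, -0.0]
contact_force: [0.0, -0.7, 0.2]
grip_width: 0.326
grip_force: 0.0
```

{"api": "play_rows", "payload": {"steps": [[0,0,0,0,0,0,178],[0,0,0,0,0,0,178],[0,0,0,0,0,0,178]]}}

```text
time_s: 5.48
tcp_pos: [505.5, -75.8, 265.8]
ee_rot: [0.406, 3.115, -0.0]
contact_force: [0.3, -0.4, 1.0]
grip_width: 0.302
grip_force: 0.0
```

```bash
cat > st.py <<'E'
from h import *
s=sense(); th=2*np.arctan2(s['ee_rot'][1],s['ee_rot'][0])
f=np.array(s['contact_force']); y=np.array([np.sin(th),-np.cos(th)]); x=np.array([np.cos(th),np.sin(th)])
print({k:np.round(s[k],2).tolist() for k in('time_s','tcp_pos','contact_force','torque','grip_width','grip_force')},'yaw',round(th,3),'q6',round(s['q'][5],2),'Fx_tool',round(f[:2]@x,2),'Fy_tool',round(f[:2]@y,2),'y',y.round(3),'width mm',round(s['grip_width']*88,1))
E
python3 st.py
```

```text
{'time_s': 5.48, 'tcp_pos': [505.5, -75.84, 265.76], 'contact_force': [0.34, -0.39, 0.95], 'torque': [0.13, -0.08, 0.09], 'grip_width': 0.3, 'grip_force': 0.0} yaw 2.882 q6 -1.69 Fx_tool -0.43 Fy_tool -0.29 y [0.257 0.967] width mm 26.6
```

{"api": "play_rows", "payload": {"steps": [[0,0,0,0,0,0,182],[0,0,0,0,0,0,182],[0,0,0,0,0,0,182]]}}

```text
time_s: 5.85
tcp_pos: [505.5, -75.8, 265.7]
ee_rot: [0.406, 3.115, 0.0]
contact_force: [-0.2, 0.5, 0.3]
grip_width: 0.287
grip_force: 0.6
```

{"api": "play_rows", "payload": {"steps": [[0,0,0,0,0,0,185],[0,0,0,0,0,0,185],[0,0,0,0,0,0,185]]}}

```text
time_s: 6.22
tcp_pos: [505.5, -75.6, 265.7]
ee_rot: [0.406, 3.115, 0.001]
contact_force: [1.4, 3.1, 0.7]
grip_width: 0.274
grip_force: 1.9
```

```bash
python3 st.py
```

```text
{'time_s': 6.22, 'tcp_pos': [505.54, -75.64, 265.73], 'contact_force': [1.4, 3.12, 0.74], 'torque': [0.63, -0.28, 0.03], 'grip_width': 0.27, 'grip_force': 1.94} yaw 2.882 q6 -1.69 Fx_tool -0.55 Fy_tool 3.37 y [0.257 0.967] width mm 24.1
```

{"api": "play_rows", "payload": {"steps": [[0,0,0,0.0013,0.0048,0,170],[0,0,0,0.0013,0.0048,0,170],[0,0,0.028,0.0013,0.0048,0,170],[0,0,0.056,0.0013,0.0048,0,170],[0,0,0.084,0.0013,0.0048,0,170],[0,0,0.112,0.0013,0.0048,0,170],[0,0,0.14,0.0013,0.0048,0,170],[0,0,0.1667,0.0013,0.0048,0,175],[0,0,0.1667,0.0013,0.0048,0,180],[0,0,0.1667,0.0013,0.0048,0,180]]}}

```text
time_s: 7.48
tcp_pos: [505.6, -75.5, 265.7]
ee_rot: [1.201, -2.903, 0.0]
contact_force: [0.9, 0.9, -0.0]
grip_width: 0.293
grip_force: 0.0
```

{"api": "play_rows", "payload": {"steps": [[0,0,0,0,0,0,185],[0,0,0,0,0,0,185],[0,0,0,0,0,0,185]]}}

```text
time_s: 7.85
tcp_pos: [505.8, -75.6, 265.8]
ee_rot: [-1.205, 2.901, -0.001]
contact_force: [1.3, -2.4, -1.2]
grip_width: 0.274
grip_force: 1.4
```

```bash
python3 st.py
```

```text
{'time_s': 7.85, 'tcp_pos': [505.79, -75.59, 265.82], 'contact_force': [1.31, -2.45, -1.22], 'torque': [-0.24, -0.4, 0.03], 'grip_width': 0.27, 'grip_force': 1.35} yaw 3.929 q6 -2.74 Fx_tool 0.81 Fy_tool -2.65 y [-0.708  0.706] width mm 24.1
```

{"api": "play_rows", "payload": {"steps": [[0,0,0,0.0045,-0.0012,0,183],[0,0,0,0.0045,-0.0012,0,190],[0,0,0,0.0045,-0.0012,0,255],[0,0,0,0.0045,-0.0012,0,255],[0,0,0,0.0045,-0.0012,0,255]]}}

```text
time_s: 8.48
tcp_pos: [506.1, -75.5, 265.7]
ee_rot: [1.206, -2.901, 0.0]
contact_force: [1.0, -1.6, -0.8]
grip_width: 0.26
grip_force: 30.0
```

```bash
python3 st.py
```

```text
{'time_s': 8.48, 'tcp_pos': [506.09, -75.49, 265.72], 'contact_force': [0.96, -1.63, -0.77], 'torque': [-0.12, -0.24, 0.03], 'grip_width': 0.26, 'grip_force': 30.0} yaw -2.354 q6 -2.74 Fx_tool 0.48 Fy_tool -1.83 y [-0.709  0.705] width mm 22.9
```

{"api": "play_rows", "payload": {"steps": [[0,0,-0.02,0,0,0.0012,255],[0,0,-0.04,0,0,0.0034,255],[0,0,-0.06,0,0,0.0058,255],[0,0,-0.08,0,0,0.0082,255],[0,0,-0.1,0,0,0.0106,255]]}}

```text
time_s: 9.1
tcp_pos: [506.0, -75.3, 266.5]
ee_rot: [0.245, -3.132, -0.0]
contact_force: [1.4, 0.1, -1.6]
grip_width: 0.26
grip_force: 30.0
```

```bash
python3 st.py
```

```text
{'time_s': 9.1, 'tcp_pos': [505.99, -75.26, 266.49], 'contact_force': [1.42, 0.13, -1.64], 'torque': [-0.02, -0.4, 0.44], 'grip_width': 0.26, 'grip_force': 30.0} yaw -2.985 q6 -2.11 Fx_tool -1.43 Fy_tool -0.09 y [-0.156  0.988] width mm 22.9
```

{"api": "play_rows", "payload": {"steps": [[0,0,-0.023,0,0,0.0025,255],[0,0,-0.046,0,0,0.0052,255],[0,0,-0.07,0,0,0.008,255],[0,0,-0.093,0,0,0.0108,255],[0,0,-0.116,0,0,0.0136,255]]}}

```text
time_s: 9.72
tcp_pos: [506.0, -75.1, 267.8]
ee_rot: [-0.888, -3.013, -0.001]
contact_force: [1.7, -0.2, -1.4]
grip_width: 0.264
grip_force: 30.0
```

{"api": "play_rows", "payload": {"steps": [[0,0,-0.023,0,0,0.0028,255],[0,0,-0.046,0,0,0.0055,255],[0,0,-0.07,0,0,0.0084,255],[0,0,-0.094,0,0,0.0113,255]]}}

```text
time_s: 10.22
tcp_pos: [506.1, -75.0, 268.9]
ee_rot: [-1.727, -2.624, -0.001]
contact_force: [2.4, 0.7, -2.4]
grip_width: 0.261
grip_force: 30.0
```

```bash
python3 st.py
```

```text
{'time_s': 10.22, 'tcp_pos': [506.09, -74.99, 268.94], 'contact_force': [2.39, 0.72, -2.42], 'torque': [0.09, -0.56, 0.42], 'grip_width': 0.26, 'grip_force': 29.99} yaw -4.305 q6 -0.79 Fx_tool -0.29 Fy_tool 2.48 y [0.918 0.396] width mm 22.9
```

```bash
python3 - <<'E'
from h import *
s=sense(); p,d=capture('wrist'); np.save('w3.npy',d); save('w3.png',p)
for n,(dd,ss) in {'now':(d,s),'w2':(np.load('w2.npy'),dict(tcp_pos=[505.5,-75.8,302.9],ee_rot=[0.406,3.115,0]))}.items():
    v,u=np.mgrid[0:400,0:640]; m=dd>0; X=world('wrist',np.c_[u[m],v[m]],dd[m],s=ss)
    r=np.hypot(X[:,0]-506.1,X[:,1]+75.3); a=np.arctan2(X[:,1]+75.3,X[:,0]-506.1)
    def q(nm,k): print(n,nm,k.sum(),np.median(X[k,2]).round(2) if k.any() else '',(X[k,2].std()/max(1,k.sum())**.5).round(2) if k.any() else '')
    q('deck',(r>55)&(r<95)&(abs(X[:,2]-60)<5)); q('tyre',(r>25)&(r<29)&(abs(X[:,2]-91)<5))
    q('tongue',(r>30)&(r<52)&(abs(X[:,2]-95)<5))
    k=(np.hypot(X[:,0]-484.7,X[:,1]+129.6)<9)&(X[:,2]>114)&(X[:,2]<128); q('pin',k)
    if k.any(): print(np.percentile(X[k,2],[50,80,95]).round(1), X[k&(X[:,2]>118)].mean(0).round(1))
E
```

```text
now deck 33386 58.45 0.0
now tyre 1150 90.49 0.03
now tongue 0  
now pin 0  
w2 deck 27588 57.44 0.0
w2 tyre 1134 88.95 0.05
w2 tongue 794 93.16 0.02
w2 pin 398 118.76 0.07
[118.8 119.3 119.8] [ 483.1 -129.6  119. ]
```

View pics/w3.png

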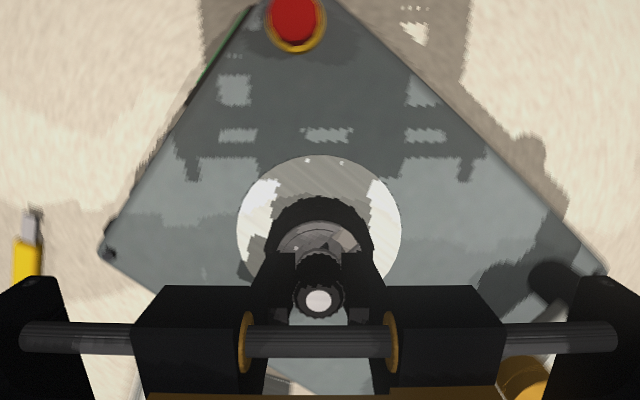

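The washed-out disc under the knob at (318,230) is the flange and wheel, and the knob is gripped at (318,300). Heights relative to the deck put the knob's start at about 1.5–2 mm up. It is therefore near the stop now, and I'll go on in small felt steps.

{"api": "play_rows", "payload": {"steps": [[0,0,-0.003,0.002,0,-0.001,255],[0,0,-0.007,0.002,0,-0.001,255],[0,0,-0.007,0.002,0,-0.001,255]]}}

```text
time_s: 10.65
tcp_pos: [506.2, -75.3, 269.0]
ee_rot: [-1.778, -2.59, -0.0]
contact_force: [2.8, 1.9, -1.7]
grip_width: 0.264
grip_force: 30.0
```

```bash
python3 st.py
```

```text
{'time_s': 10.65, 'tcp_pos': [506.24, -75.28, 269.05], 'contact_force': [2.83, 1.88, -1.69], 'torque': [0.37, -0.52, 0.42], 'grip_width': 0.26, 'grip_force': 30.0} yaw -4.345 q6 -0.75 Fx_tool 0.74 Fy_tool 3.31 y [0.933 0.36 ] width mm 23.3
```

{"api": "play_rows", "payload": {"steps": [[0,0,-0.004,0.003,0.002,0.0,255],[0,0,-0.008,0.003,0.002,0.0005,255],[0,0,-0.008,0.003,0.002,0.0005,255]]}}

```text
time_s: 11.02
tcp_pos: [506.5, -75.2, 269.1]
ee_rot: [-1.844, -2.543, 0.0]
contact_force: [1.6, 2.2, -1.8]
grip_width: 0.261
grip_force: 30.0
```

```bash
python3 st.py
```

```text
{'time_s': 11.02, 'tcp_pos': [506.46, -75.24, 269.11], 'contact_force': [1.58, 2.18, -1.85], 'torque': [0.32, -0.39, 0.41], 'grip_width': 0.26, 'grip_force': 30.0} yaw -4.396 q6 -0.7 Fx_tool 1.58 Fy_tool 2.18 y [0.95  0.311] width mm 23.0
```

{"api": "play_rows", "payload": {"steps": [[0,0,-0.005,0.001,0.002,0.0,255],[0,0,-0.01,0.001,0.002,0.001,255],[0,0,-0.01,0.001,0.002,0.001,255]]}}

```text
time_s: 11.4
tcp_pos: [506.6, -75.1, 269.3]
ee_rot: [-1.923, -2.484, 0.0]
contact_force: [0.9, 2.0, -1.8]
grip_width: 0.26
grip_force: 30.0
```

```bash
python3 st.py
```

```text
{'time_s': 11.4, 'tcp_pos': [506.61, -75.1, 269.25], 'contact_force': [0.88, 2.01, -1.78], 'torque': [0.24, -0.28, 0.38], 'grip_width': 0.26, 'grip_force': 30.0} yaw -4.459 q6 -0.63 Fx_tool 1.73 Fy_tool 1.36 y [0.968 0.251] width mm 22.9
```

{"api": "play_rows", "payload": {"steps": [[0,0,-0.005,0,0.001,0.0,255],[0,0,-0.01,0,0.001,0.001,255],[0,0,-0.01,0,0.001,0.001,255]]}}

```text
time_s: 11.78
tcp_pos: [506.6, -75.0, 269.4]
ee_rot: [-2.0, -2.423, 0.0]
contact_force: [-0.2, 2.1, -2.8]
grip_width: 0.259
grip_force: 30.0
```

```bash
python3 st.py
```

```text
{'time_s': 11.78, 'tcp_pos': [506.65, -75.0, 269.4], 'contact_force': [-0.23, 2.12, -2.79], 'torque': [0.19, -0.25, 0.4], 'grip_width': 0.26, 'grip_force': 30.0} yaw -4.522 q6 -0.57 Fx_tool 2.12 Fy_tool 0.18 y [0.982 0.189] width mm 22.8
```

{"api": "play_rows", "payload": {"steps": [[0,0,-0.005,0,0.001,0.0,255],[0,0,-0.011,0,0.001,0.0,255],[0,0,-0.011,0,0.001,0.0,255]]}}

```text
time_s: 12.15
tcp_pos: [506.7, -74.9, 269.5]
ee_rot: [2.082, 2.352, -0.0]
contact_force: [1.0, 0.3, -2.6]
grip_width: 0.265
grip_force: 30.0
```

```bash
python3 st.py
```

```text
{'time_s': 12.15, 'tcp_pos': [506.71, -74.93, 269.47], 'contact_force': [1.03, 0.25, -2.57], 'torque': [0.07, -0.22, 0.41], 'grip_width': 0.27, 'grip_force': 30.0} yaw 1.692 q6 -0.5 Fx_tool 0.13 Fy_tool 1.05 y [0.993 0.121] width mm 23.3
```

{"api": "play_rows", "payload": {"steps": [[0,0,-0.005,0,0,0.0,255],[0,0,-0.011,0,0,0.0005,255],[0,0,-0.011,0,0,0.0005,255]]}}

```text
time_s: 12.52
tcp_pos: [506.7, -74.9, 269.5]
ee_rot: [2.162, 2.279, 0.0]
contact_force: [1.1, 1.2, -2.0]
grip_width: 0.261
grip_force: 30.0
```

```bash
python3 st.py
```

```text
{'time_s': 12.52, 'tcp_pos': [506.72, -74.92, 269.53], 'contact_force': [1.13, 1.17, -1.95], 'torque': [0.16, -0.23, 0.37], 'grip_width': 0.26, 'grip_force': 30.0} yaw 1.623 q6 -0.43 Fx_tool 1.11 Fy_tool 1.19 y [0.999 0.052] width mm 22.9
```

{"api": "play_rows", "payload": {"steps": [[0,0,-0.005,0,0,0.0005,255],[0,0,-0.011,0,0,0.001,255],[0,0,-0.011,0,0,0.001,255]]}}

```text
time_s: 12.9
tcp_pos: [506.7, -74.9, 269.6]
ee_rot: [2.24, 2.203, 0.0]
contact_force: [0.2, 1.1, -1.4]
grip_width: 0.259
grip_force: 30.0
```

```bash
python3 st.py
```

```text
{'time_s': 12.9, 'tcp_pos': [506.74, -74.91, 269.65], 'contact_force': [0.23, 1.06, -1.4], 'torque': [0.13, -0.21, 0.39], 'grip_width': 0.26, 'grip_force': 30.0} yaw 1.554 q6 -0.36 Fx_tool 1.07 Fy_tool 0.21 y [ 1.    -0.017] width mm 22.8
```

{"api": "play_rows", "payload": {"steps": [[0,0,-0.005,0,0,0.0007,255],[0,0,-0.011,0,0,0.0013,255],[0,0,-0.011,0,0,0.0013,255]]}}

```text
time_s: 13.28
tcp_pos: [506.7, -74.9, 269.7]
ee_rot: [2.315, 2.124, 0.0]
contact_force: [0.3, 1.1, -2.3]
grip_width: 0.26
grip_force: 30.0
```

```bash
python3 st.py
```

```text
{'time_s': 13.28, 'tcp_pos': [506.72, -74.92, 269.73], 'contact_force': [0.34, 1.14, -2.34], 'torque': [0.12, -0.2, 0.39], 'grip_width': 0.26, 'grip_force': 30.0} yaw 1.485 q6 -0.29 Fx_tool 1.16 Fy_tool 0.25 y [ 0.996 -0.086] width mm 22.9
```

{"api": "play_rows", "payload": {"steps": [[0,0,-0.005,0,0,0.0003,255],[0,0,-0.011,0,0,0.0006,255],[0,0,-0.011,0,0,0.0006,255]]}}

```text
time_s: 13.65
tcp_pos: [506.7, -74.9, 269.8]
ee_rot: [2.387, 2.043, 0.0]
contact_force: [2.1, 0.4, -1.4]
grip_width: 0.261
grip_force: 30.0
```

```bash
python3 st.py
```

```text
{'time_s': 13.65, 'tcp_pos': [506.74, -74.92, 269.83], 'contact_force': [2.06, 0.36, -1.41], 'torque': [0.1, -0.26, 0.41], 'grip_width': 0.26, 'grip_force': 30.0} yaw 1.416 q6 -0.22 Fx_tool 0.67 Fy_tool 1.98 y [ 0.988 -0.154] width mm 23.0
```

{"api": "play_rows", "payload": {"steps": [[0,0,-0.005,0.001,0,0.0007,255],[0,0,-0.011,0.001,0,0.0013,255],[0,0,-0.011,0.001,0,0.0013,255]]}}

```text
time_s: 14.02
tcp_pos: [506.8, -74.9, 269.9]
ee_rot: [2.456, 1.959, 0.0]
contact_force: [1.1, 1.5, -1.4]
grip_width: 0.264
grip_force: 30.0
```

```bash
python3 st.py
```

```text
{'time_s': 14.02, 'tcp_pos': [506.81, -74.93, 269.94], 'contact_force': [1.11, 1.51, -1.38], 'torque': [0.07, -0.24, 0.43], 'grip_width': 0.26, 'grip_force': 30.0} yaw 1.347 q6 -0.15 Fx_tool 1.72 Fy_tool 0.74 y [ 0.975 -0.222] width mm 23.3
```

{"api": "play_rows", "payload": {"steps": [[0,0,-0.005,0,0.001,0.0007,255],[0,0,-0.011,0,0.001,0.0013,255],[0,0,-0.011,0,0.001,0.0013,255]]}}

```text
time_s: 14.4
tcp_pos: [506.8, -74.8, 270.0]
ee_rot: [2.522, 1.873, -0.0]
contact_force: [0.7, 0.5, -1.1]
grip_width: 0.265
grip_force: 30.0
```

```bash
python3 st.py
```

```text
{'time_s': 14.4, 'tcp_pos': [506.81, -74.82, 270.03], 'contact_force': [0.65, 0.53, -1.07], 'torque': [0.08, -0.3, 0.58], 'grip_width': 0.27, 'grip_force': 30.0} yaw 1.278 q6 -0.09 Fx_tool 0.69 Fy_tool 0.47 y [ 0.957 -0.289] width mm 23.3
```

The torque has gone from 0.4 to 0.58 N m, so that is the stop and the knob is fully up. I'll unwind the spring twist, release and rise.

{"api": "play_rows", "payload": {"steps": [[0,0,0.014,0,0,0,255],[0,0,0.028,0,0,0,255],[0,0,0.028,0,0,0,120],[0,0,0.028,0,0,0,120],[0,0,0.028,0,0,0,120],[0,0,0.028,0,0,0.3,120],[0,0,0.028,0,0,0.8,120],[0,0,0.028,0,0,1.0,120],[0,0,0.028,0,0,1.0,120]]}}

```text
time_s: 15.52
tcp_pos: [507.3, -75.0, 371.8]
ee_rot: [2.345, 2.085, 0.003]
contact_force: [-0.9, -0.0, 0.1]
grip_width: 0.53
grip_force: 0.0
```

```bash
python3 st.py; python3 - <<'E'
from h import *
s=sense(); p,d=capture('wrist'); np.save('w4.npy',d); save('w4.png',p); 
v,u=np.mgrid[0:400,0:640]; m=d>0; X=world('wrist',np.c_[u[m],v[m]],d[m],s=s)
r=np.hypot(X[:,0]-506.7,X[:,1]+75); k=(r>50)&(r<70)&(X[:,2]>108)&(X[:,2]<130); P=X[k]
print('pin n',k.sum(), P.mean(0).round(1) if k.any() else '')
t=P[P[:,2]>np.percentile(P[:,2],90)-3]; print('pin top',t.mean(0).round(1),cv2.minEnclosingCircle(t[:,:2].astype(np.float32)))
kn=(r<11)&(X[:,2]>118)&(X[:,2]<135); t=X[kn]; print('knob',t.mean(0).round(1),cv2.minEnclosingCircle(t[:,:2].astype(np.float32)))
print('deck',np.median(X[(r>55)&(r<95)&(abs(X[:,2]-60)<5),2]))
print('washer_pin',[(np.round(x['xyz'],1),round(x['confidence'],2)) for x in search_frame('washer_pin','wrist')[:4]])
E
```

```text
{'time_s': 15.52, 'tcp_pos': [507.28, -74.99, 371.82], 'contact_force': [-0.95, -0.03, 0.06], 'torque': [-0.03, -0.06, 0.02], 'grip_width': 0.53, 'grip_force': 0.0} yaw 1.453 q6 -0.26 Fx_tool -0.14 Fy_tool -0.94 y [ 0.993 -0.117] width mm 46.6
pin n 247 [ 485.  -127.8  118.1]
pin top [ 484.8 -129.1  120.7] ((484.7619934082031, -129.66424560546875), 5.96687126159668)
knob [506.8 -74.2 127.6] ((506.6956787109375, -74.9712142944336), 10.986294746398926)
deck 58.41602385193994
washer_pin [(array([805.7, -74.6,   9.3]), 0.67), (array([822.8,  50.7,   6.4]), 0.59), (array([496. , -86.6,  98.3]), 0.57)]
```

View pics/w4.png

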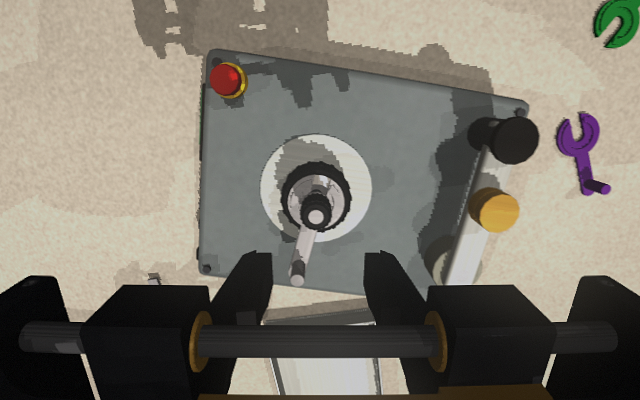

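The picture shows the knob cap at (316,216) and the pin top at (297,280), with the washer still in place. The measured knob position agrees with the grip centre to 0.2 mm. Next I'll go to the pin, with the fingers closing across the tongue.

{"api": "play_rows", "payload": {"steps": [[0,0,-0.021,-0.11,-0.27,-0.2,120],[0,0,-0.042,-0.225,-0.545,-0.5,120],[0,0,-0.042,-0.225,-0.545,-0.7,120],[0,0,-0.042,-0.225,-0.545,-0.7,120],[0,0,-0.042,-0.225,-0.545,-0.7,120]]}}

```text
time_s: 16.25
tcp_pos: [484.3, -129.1, 299.9]
ee_rot: [-2.601, -1.761, 0.0]
contact_force: [0.9, 0.1, 0.9]
grip_width: 0.529
grip_force: 0.0
```

```bash
python3 st.py
```

```text
{'time_s': 16.25, 'tcp_pos': [484.35, -129.11, 299.86], 'contact_force': [0.88, 0.1, 0.86], 'torque': [-0.02, -0.08, 0.05], 'grip_width': 0.53, 'grip_force': 0.0} yaw -5.093 q6 -0.12 Fx_tool 0.42 Fy_tool 0.78 y [ 0.928 -0.371] width mm 46.6
```

{"api": "play_rows", "payload": {"steps": [[0,0,0,0.005,-0.004,-0.2,120],[0,0,0,0.005,-0.004,-0.335,150],[0,0,0,0.005,-0.004,-0.335,190],[0,0,0,0.005,-0.004,-0.335,205],[0,0,0,0.005,-0.004,-0.335,213],[0,0,0,0.005,-0.004,-0.335,216]]}}

```text
time_s: 17.0
tcp_pos: [485.0, -129.8, 267.0]
ee_rot: [2.601, 1.76, 0.001]
contact_force: [-0.1, 0.2, -0.3]
grip_width: 0.152
grip_force: 0.0
```

```bash
python3 st.py
```

```text
{'time_s': 17.0, 'tcp_pos': [484.96, -129.79, 267.01], 'contact_force': [-0.11, 0.21, -0.26], 'torque': [-0.02, -0.06, -0.01], 'grip_width': 0.15, 'grip_force': 0.0} yaw 1.19 q6 -0.12 Fx_tool 0.15 Fy_tool -0.18 y [ 0.928 -0.372] width mm 13.4
```

{"api": "play_rows", "payload": {"steps": [[0,0,0,0,0,0,255],[0,0,0,0,0,0,255],[0,0,0,-0.004,-0.009,0,255],[0,0,0,-0.008,-0.019,0,255],[0,0,0,-0.011,-0.028,0,255],[0,0,0,-0.011,-0.028,0,255]]}}

```text
time_s: 17.75
tcp_pos: [483.6, -132.5, 266.5]
ee_rot: [-2.602, -1.761, 0.0]
contact_force: [0.7, 1.0, 0.8]
grip_width: 0.125
grip_force: 30.0
```

```bash
python3 st.py
```

```text
{'time_s': 17.75, 'tcp_pos': [483.61, -132.52, 266.48], 'contact_force': [0.72, 1.04, 0.83], 'torque': [0.07, -0.11, -0.03], 'grip_width': 0.12, 'grip_force': 30.0} yaw -5.093 q6 -0.12 Fx_tool 1.23 Fy_tool 0.28 y [ 0.928 -0.372] width mm 11.0
```

It slides freely, at about 1 N. I'll draw it out.

{"api": "play_rows", "payload": {"steps": [[0,0,0,-0.015,-0.037,0,255],[0,0,0,-0.04,-0.1,0,255],[0,0,0,-0.075,-0.186,0,255],[0,0,0,-0.11,-0.274,0,255],[0,0,0,-0.145,-0.36,0,255],[0,0,0,-0.175,-0.435,0,255],[0,0,0,-0.175,-0.435,0,255]]}}

```text
time_s: 18.62
tcp_pos: [465.9, -176.6, 266.4]
ee_rot: [-2.603, -1.76, 0.0]
contact_force: [-0.7, -0.0, -1.2]
grip_width: 0.123
grip_force: 30.0
```

```bash
python3 st.py; python3 - <<'E'
from h import *
p,d=capture('wrist'); save('w5.png',p); np.save('w5.npy',d)
p,d=capture('top'); np.save('top2.npy',d); save('top2.png',p)
v,u=np.mgrid[0:400,0:640]; m=d>0; X=world('top',np.c_[u[m],v[m]],d[m])
k=(abs(X[:,0]-490)<110)&(abs(X[:,1]+351)<120)&(X[:,2]>16)&(X[:,2]<40); print('tray rim',k.sum(),cv2.minAreaRect(X[k][:,:2].astype(np.float32)))
k=(np.hypot(X[:,0]-511,X[:,1]-302)<100)&(abs(X[:,2]-78)<4); print('pan',k.sum(),X[k].mean(0).round(1),cv2.minEnclosingCircle(X[k][:,:2].astype(np.float32)))
E
```

```text
{'time_s': 18.62, 'tcp_pos': [465.89, -176.62, 266.42], 'contact_force': [-0.68, -0.04, -1.15], 'torque': [-0.04, -0.03, -0.04], 'grip_width': 0.12, 'grip_force': 30.0} yaw -5.094 q6 -0.22 Fx_tool -0.29 Fy_tool -0.62 y [ 0.928 -0.373] width mm 10.8
tray rim 163 ((493.253173828125, -347.46002197265625), (139.88868713378906, 181.15447998046875), 1.6664570569992065)
pan 1157 [511.8 303.5  77.4] ((511.876953125, 303.4837951660156), 69.7303695678711)
```

View pics/w5.png

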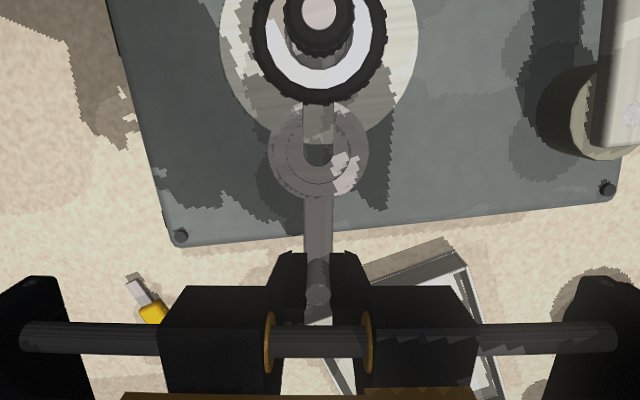

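The wrist picture shows the washer fully out, with its ring at (318,150) and the slot towards the knob at (318,15). The pin is in the gripper. I'll lift it and carry it to the tray, whose centre is (493,-347).

{"api": "play_rows", "payload": {"steps": [[0,0,0,-0.01,-0.03,0.15,255],[0,0,0,-0.01,-0.03,0.4,255],[0,0,0,0,-0.2,0.6,255],[0,0,0,0.02,-0.5,0.6,255],[0,0,0,0.04,-0.8,0.6,255]]}}

```text
time_s: 19.35
tcp_pos: [470.5, -256.7, 328.3]
ee_rot: [2.599, 1.761, 0.001]
contact_force: [1.1, -0.2, -0.9]
grip_width: 0.126
grip_force: 30.0
```

{"api": "play_rows", "payload": {"steps": [[0,0,0,0.02,-0.3,0,255],[0,0,0,0.05,-0.6,0,255],[0,0,0,0.08,-0.9,-0.1,255],[0,0,0,0.11,-1.0,-0.5,255],[0,0,0,0.11,-1.0,-0.7,255]]}}

```text
time_s: 19.98
tcp_pos: [480.8, -356.2, 255.4]
ee_rot: [-2.601, -1.759, 0.0]
contact_force: [-0.5, -0.9, -0.9]
grip_width: 0.126
grip_force: 30.0
```

{"api": "play_rows", "payload": {"steps": [[0,0,0,0,-0.2,-0.2,255],[0,0,0,0,-0.22,-0.5,255],[0,0,0,0,-0.22,-0.68,255],[0,0,0,0,-0.22,-0.68,255]]}}

```text
time_s: 20.48
tcp_pos: [480.9, -376.9, 187.3]
ee_rot: [-2.598, -1.76, 0.0]
contact_force: [1.0, -0.8, -0.1]
grip_width: 0.126
grip_force: 30.0
```

```bash
python3 st.py
```

```text
{'time_s': 20.48, 'tcp_pos': [480.85, -376.85, 187.31], 'contact_force': [1.03, -0.78, -0.12], 'torque': [-0.07, -0.05, -0.01], 'grip_width': 0.13, 'grip_force': 30.0} yaw -5.093 q6 -0.48 Fx_tool -0.34 Fy_tool 1.25 y [ 0.929 -0.371] width mm 11.1
```

Now I'll lower it in small steps until the floor is felt.

{"api": "play_rows", "payload": {"steps": [[0,0,0,0,0,-0.03,255],[0,0,0,0,0,-0.06,255],[0,0,0,0,0,-0.08,255],[0,0,0,0,0,-0.08,255]]}}

```text
time_s: 20.98
tcp_pos: [481.2, -378.0, 180.7]
ee_rot: [2.602, 1.761, 0.0]
contact_force: [0.3, -1.0, -0.9]
grip_width: 0.125
grip_force: 30.0
```

{"api": "play_rows", "payload": {"steps": [[0,0,0,0,0,-0.01,255],[0,0,0,0,0,-0.015,255],[0,0,0,0,0,-0.015,255]]}}

```text
time_s: 21.35
tcp_pos: [481.1, -378.0, 178.9]
ee_rot: [-2.602, -1.761, 0.0]
contact_force: [0.4, -0.7, -1.1]
grip_width: 0.125
grip_force: 30.0
```

```bash
python3 st.py
```

```text
{'time_s': 21.35, 'tcp_pos': [481.15, -377.98, 178.94], 'contact_force': [0.41, -0.65, -1.08], 'torque': [-0.04, -0.03, 0.04], 'grip_width': 0.12, 'grip_force': 30.0} yaw -5.093 q6 -0.48 Fx_tool -0.45 Fy_tool 0.62 y [ 0.928 -0.372] width mm 11.0
```

{"api": "play_rows", "payload": {"steps": [[0,0,0,0,0,-0.01,255],[0,0,0,0,0,-0.015,255],[0,0,0,0,0,-0.015,255]]}}

```text
time_s: 21.72
tcp_pos: [481.2, -378.0, 177.5]
ee_rot: [2.602, 1.761, -0.0]
contact_force: [0.6, 0.7, -1.2]
grip_width: 0.126
grip_force: 30.0
```

{"api": "play_rows", "payload": {"steps": [[0,0,0,0,0,-0.007,255],[0,0,0,0,0,-0.012,255],[0,0,0,0,0,-0.012,255]]}}

```text
time_s: 22.1
tcp_pos: [481.3, -378.1, 177.2]
ee_rot: [2.601, 1.761, -0.0]
contact_force: [-2.3, 1.7, 6.6]
grip_width: 0.121
grip_force: 30.0
```

```bash
python3 st.py
```

```text
{'time_s': 22.1, 'tcp_pos': [481.27, -378.13, 177.22], 'contact_force': [-2.28, 1.69, 6.58], 'torque': [0.26, 0.36, -0.03], 'grip_width': 0.12, 'grip_force': 30.0} yaw 1.19 q6 -0.48 Fx_tool 0.72 Fy_tool -2.74 y [ 0.928 -0.372] width mm 10.6
```

The floor is felt at 7 N. I'll release, rise, and go back over the wheel with the fingers fully open.

{"api": "play_rows", "payload": {"steps": [[0,0,0,0,0,0.012,120],[0,0,0,0,0,0.012,120],[0,0,0,0,0,0.012,120],[0,0,0,0,0,0.3,120],[0,0,0,0,0,0.8,60],[0,0,0,0,0.2,1.0,0]]}}

```text
time_s: 22.85
tcp_pos: [481.8, -359.5, 279.6]
ee_rot: [2.598, 1.756, 0.001]
contact_force: [0.1, 0.5, -0.5]
grip_width: 0.738
grip_force: 0.0
```

{"api": "play_rows", "payload": {"steps": [[0,0,0,0.04,0.4,0.3,0],[0,0,0,0.08,0.9,0.6,0],[0,0,0,0.08,1.0,0.6,0]]}}

```text
time_s: 23.22
tcp_pos: [490.0, -256.0, 338.8]
ee_rot: [2.596, 1.762, 0.002]
contact_force: [0.3, -0.1, -0.2]
grip_width: 0.998
grip_force: 0.0
```

{"api": "play_rows", "payload": {"steps": [[0,0,0,0.08,0.5,0.0,0],[0,0,0,0.12,0.9,0.0,0],[0,0,0,0.12,1.0,0.0,0]]}}

```text
time_s: 23.6
tcp_pos: [501.0, -156.6, 335.3]
ee_rot: [-2.599, -1.763, 0.001]
contact_force: [1.4, -0.1, -0.3]
grip_width: 0.997
grip_force: 0.0
```

{"api": "play_rows", "payload": {"steps": [[0,0,0,0.03,0.5,0.0,0],[0,0,0,0.052,0.8,0.0,0],[0,0,0,0.052,0.83,0.0,0],[0,0,0,0.052,0.83,0.0,0]]}}

```text
time_s: 24.1
tcp_pos: [506.5, -76.1, 336.0]
ee_rot: [2.602, 1.76, -0.001]
contact_force: [-0.3, -0.8, -0.8]
grip_width: 0.999
grip_force: 0.0
```

```bash
python3 st.py; python3 - <<'E'
from h import *
s=sense(); p,d=capture('wrist'); np.save('w6.npy',d)
q,_=capture('top'); save('both6.png',np.vstack([p[:,80:560],q[:,120:600][100:300]]))
v,u=np.mgrid[0:400,0:640]; m=d>0; X=world('wrist',np.c_[u[m],v[m]],d[m],s=s)
r=np.hypot(X[:,0]-506.7,X[:,1]+75)
k=(r<38)&(abs(X[:,2]-91)<5); print('wheel top',k.sum(),np.median(X[k,2]).round(1),cv2.minEnclosingCircle(X[k][:,:2].astype(np.float32)))
k=(r<14)&(X[:,2]>120); print('knob',cv2.minEnclosingCircle(X[k][:,:2].astype(np.float32)),np.percentile(X[k,2],95))
print('deck',np.median(X[(r>55)&(r<95)&(abs(X[:,2]-60)<5),2]))
E
```

```text
{'time_s': 24.1, 'tcp_pos': [506.52, -76.06, 336.04], 'contact_force': [-0.32, -0.77, -0.77], 'torque': [-0.06, -0.06, 0.06], 'grip_width': 1.0, 'grip_force': 0.0} yaw 1.19 q6 0.0 Fx_tool -0.84 Fy_tool -0.0 y [ 0.928 -0.372] width mm 87.9
wheel top 3053 90.9 ((506.75360107421875, -73.96055603027344), 30.683263778686523)
knob ((506.98468017578125, -73.99592590332031), 12.198578834533691) 129.28824217944276
deck 58.45286090723664
```

View pics/both6.png

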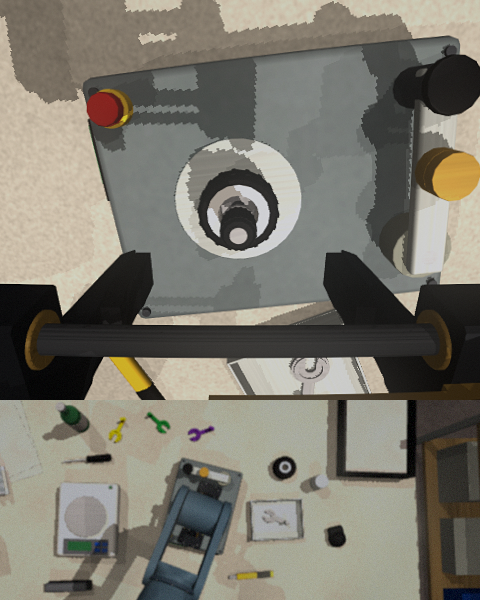

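The washer lies in the tray, at (300,370) in the wrist half of the picture. The wheel sits alone around the knob at (238,210). I'll go down over it.

{"api": "play_rows", "payload": {"steps": [[0,0,0,0.002,0.01,-0.3,0],[0,0,0,0.002,0.01,-0.6,0],[0,0,0,0.002,0.01,-0.8,0],[0,0,0,0.002,0.01,-0.88,0],[0,0,0,0.002,0.01,-0.88,0],[0,0,0,0.002,0.01,-0.88,0]]}}

```text
time_s: 24.95
tcp_pos: [507.1, -74.4, 249.2]
ee_rot: [2.601, 1.76, 0.001]
contact_force: [-0.6, -0.3, -0.0]
grip_width: 1.0
grip_force: 0.0
```

```bash
python3 st.py
```

```text
{'time_s': 24.95, 'tcp_pos': [507.07, -74.45, 249.24], 'contact_force': [-0.57, -0.31, -0.05], 'torque': [0.03, -0.0, 0.05], 'grip_width': 1.0, 'grip_force': 0.0} yaw 1.19 q6 0.0 Fx_tool -0.5 Fy_tool -0.41 y [ 0.928 -0.372] width mm 88.0
```

{"api": "play_rows", "payload": {"steps": [[0,0,0,-0.003,-0.004,-0.06,0],[0,0,0,-0.003,-0.004,-0.117,50],[0,0,0,-0.003,-0.004,-0.117,70],[0,0,0,-0.003,-0.004,-0.117,76],[0,0,0,-0.003,-0.004,-0.117,79],[0,0,0,-0.003,-0.004,-0.117,79]]}}

```text
time_s: 25.7
tcp_pos: [506.4, -74.4, 236.7]
ee_rot: [2.602, 1.761, 0.0]
contact_force: [-0.1, 0.6, 0.3]
grip_width: 0.691
grip_force: 3.3
```

```bash
python3 st.py
```

```text
{'time_s': 25.7, 'tcp_pos': [506.35, -74.38, 236.72], 'contact_force': [-0.06, 0.6, 0.31], 'torque': [-0.07, -0.09, 0.06], 'grip_width': 0.69, 'grip_force': 3.31} yaw 1.19 q6 0.0 Fx_tool 0.53 Fy_tool -0.28 y [ 0.928 -0.372] width mm 60.8
```

{"api": "play_rows", "payload": {"steps": [[0,0,0,0,0,0,100],[0,0,0,0,0,0,255],[0,0,0,0,0,0,255],[0,0,0,0,0,0.03,255],[0,0,0,0,0,0.06,255],[0,0,0,0,0,0.06,255]]}}

```text
time_s: 26.45
tcp_pos: [506.4, -74.4, 243.0]
ee_rot: [2.601, 1.761, 0.0]
contact_force: [0.4, -1.2, -0.2]
grip_width: 0.676
grip_force: 30.0
```

```bash
python3 st.py
```

```text
{'time_s': 26.45, 'tcp_pos': [506.38, -74.42, 242.95], 'contact_force': [0.35, -1.16, -0.16], 'torque': [-0.05, -0.08, -0.02], 'grip_width': 0.68, 'grip_force': 30.0} yaw 1.19 q6 0.0 Fx_tool -0.95 Fy_tool 0.76 y [ 0.928 -0.372] width mm 59.5
```

{"api": "play_rows", "payload": {"steps": [[0,0,0,0,0,0.15,255],[0,0,0,0,0,0.35,255],[0,0,0,0,0,0.6,255],[0,0,0,0,0,0.8,255],[0,0,0,0,0,0.82,255]]}}

```text
time_s: 27.08
tcp_pos: [506.9, -74.6, 327.0]
ee_rot: [2.599, 1.759, 0.004]
contact_force: [0.6, 0.3, -1.4]
grip_width: 0.682
grip_force: 30.0
```

{"api": "play_rows", "payload": {"steps": [[0,0,0,0,0.3,0,255],[0,0,0,0.01,0.65,0,255],[0,0,0,0.02,1.0,0,255]]}}

```text
time_s: 27.45
tcp_pos: [507.9, 26.5, 324.0]
ee_rot: [-2.602, -1.76, 0.001]
contact_force: [0.5, 0.9, 0.4]
grip_width: 0.677
grip_force: 30.0
```

{"api": "play_rows", "payload": {"steps": [[0,0,0,0,0.4,0,255],[0,0,0,0.01,0.7,0,255],[0,0,0,0.02,1.0,0,255]]}}

```text
time_s: 27.82
tcp_pos: [509.9, 126.7, 324.0]
ee_rot: [-2.601, -1.761, 0.002]
contact_force: [-0.2, -0.2, -1.3]
grip_width: 0.679
grip_force: 30.0
```

{"api": "play_rows", "payload": {"steps": [[0,0,0,0,0.4,0,255],[0,0,0,0.01,0.7,0,255],[0,0,0,0.015,1.0,0,255]]}}

```text
time_s: 28.2
tcp_pos: [511.4, 226.7, 323.9]
ee_rot: [-2.601, -1.761, 0.002]
contact_force: [0.5, 0.3, -0.2]
grip_width: 0.678
grip_force: 30.0
```

{"api": "play_rows", "payload": {"steps": [[0,0,0,0,0.4,0,255],[0,0,0,0,0.7,-0.2,255],[0,0,0,0,0.78,-0.5,255],[0,0,0,0,0.78,-0.68,255],[0,0,0,0,0.78,-0.68,255],[0,0,0,0,0.78,-0.68,255]]}}

```text
time_s: 28.95
tcp_pos: [512.3, 303.2, 257.4]
ee_rot: [2.602, 1.76, 0.002]
contact_force: [0.3, -0.2, -1.3]
grip_width: 0.677
grip_force: 30.0
```

```bash
python3 st.py
```

```text
{'time_s': 28.95, 'tcp_pos': [512.33, 303.15, 257.41], 'contact_force': [0.29, -0.2, -1.27], 'torque': [-0.06, -0.09, -0.06], 'grip_width': 0.68, 'grip_force': 30.0} yaw 1.189 q6 0.72 Fx_tool -0.08 Fy_tool 0.35 y [ 0.928 -0.372] width mm 59.5
```

{"api": "play_rows", "payload": {"steps": [[0,0,0,0,0,-0.05,255],[0,0,0,0,0,-0.1,255],[0,0,0,0,0,-0.12,255],[0,0,0,0,0,-0.12,255]]}}

```text
time_s: 29.45
tcp_pos: [511.7, 303.6, 244.4]
ee_rot: [-2.602, -1.761, 0.001]
contact_force: [0.5, -0.4, -0.1]
grip_width: 0.68
grip_force: 30.0
```

{"api": "play_rows", "payload": {"steps": [[0,0,0,0,0,-0.007,255],[0,0,0,0,0,-0.012,255],[0,0,0,0,0,-0.012,255]]}}

```text
time_s: 29.82
tcp_pos: [511.9, 303.7, 243.7]
ee_rot: [2.602, 1.761, 0.0]
contact_force: [0.3, 0.8, 1.7]
grip_width: 0.681
grip_force: 30.0
```

```bash
python3 st.py
```

```text
{'time_s': 29.82, 'tcp_pos': [511.86, 303.66, 243.65], 'contact_force': [0.3, 0.78, 1.65], 'torque': [-0.1, 0.05, 0.04], 'grip_width': 0.68, 'grip_force': 30.0} yaw 1.19 q6 0.72 Fx_tool 0.84 Fy_tool -0.01 y [ 0.928 -0.372] width mm 60.0
```

The pan is felt lightly, at about 2 N. I'll release and rise clear.

{"api": "play_rows", "payload": {"steps": [[0,0,0,0,0,-0.002,60],[0,0,0,0,0,-0.002,30],[0,0,0,0,0,-0.002,0],[0,0,0,0,0,-0.002,0],[0,0,0,0,0,0.1,0],[0,0,0,0,0,0.4,0],[0,0,0,0,0,0.8,0],[0,0,0,0,0,1.0,0]]}}

```text
time_s: 30.82
tcp_pos: [512.3, 303.9, 346.8]
ee_rot: [2.601, 1.76, 0.006]
contact_force: [0.3, -0.9, 0.6]
grip_width: 1.001
grip_force: 0.0
```

{"api": "play_rows", "payload": {"steps": [[0,0,0,-0.2,-0.4,0.2,0],[0,0,0,-0.5,-0.9,0.3,0],[0,0,0,-0.8,-1.0,0.4,0],[0,0,0,-0.8,-1.0,0.4,0]]}}

```text
time_s: 31.32
tcp_pos: [430.8, 203.1, 385.0]
ee_rot: [2.602, 1.759, 0.004]
contact_force: [1.3, -0.2, -0.4]
grip_width: 0.997
grip_force: 0.0
```

```bash
python3 st.py; python3 - <<'E'
from h import *
p,d=capture('scene'); q,e=capture('top')
save('fin.png',np.vstack([p[150:300,180:620].repeat(1,0),q[100:300,150:590]]))
print([(np.round(x['xyz'],1),round(x['confidence'],2)) for x in search_frame('wheel','scene')[:3]],[(np.round(x['xyz'],1),round(x['confidence'],2)) for x in search_frame('washer','scene')[:4]])
E
```

```text
{'time_s': 31.32, 'tcp_pos': [430.77, 203.08, 385.01], 'contact_force': [1.29, -0.23, -0.42], 'torque': [-0.03, -0.04, -0.03], 'grip_width': 1.0, 'grip_force': 0.0} yaw 1.189 q6 0.57 Fx_tool 0.26 Fy_tool 1.28 y [ 0.928 -0.372] width mm 87.8
[(array([526. , 301.3,  98. ]), 0.74), (array([547.7, 303.2,  68.5]), 0.49), (array([ 302.5, -263.8,   13. ]), 0.23)] [(array([810.6, -74.1,   1.9]), 0.79), (array([815.7, 209.7,   5.9]), 0.73), (array([840.3,  63.4,   5. ]), 0.56), (array([571.9, -72.7,  60.6]), 0.49)]
```

View pics/fin.png

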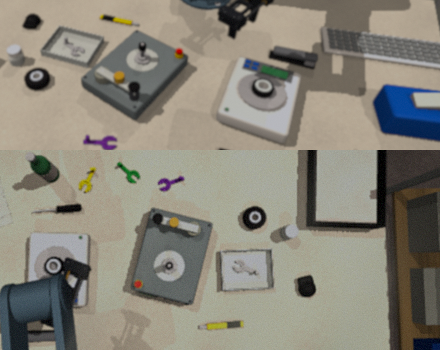

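The picture shows the wheel flat in the middle of the pan at (262,88), the washer in the tray at (75,45) and (243,265), and the other things where they were. The robot touches nothing, so I'll hand the job in.

```bash
python3 -c "
from plant import *
print(sign_off())"
```

```text
the job is handed in; nothing more can be done
None
```

The job is handed in after about 31 s of robot time: the knob was loosened clockwise to its stop, the washer lies in the parts tray, and the wheel lies flat in the middle of the balance pan, with the other things on the desk where they were.

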